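# Put the oil tin away in the lift-door locker

### The arm

A 7-joint arm with a two-finger parallel gripper is mounted at the origin on the work surface. World frame = base frame: x ahead of the robot, y to its left, z up, the work surface at z = 0. Lengths are in mm, angles in rad, forces in N, time in s.
With the tool pointing down it reaches from about 400 to 900 mm from the base axis. Payload 5.6 kg.
Tool frame: the origin (TCP) lies midway between the tips of the shut fingers; the grasp point (between the pads) lies 19 mm behind it; z points along the fingers, y is the line along which they close (so a half turn about z gives the same grasp; the last joint's range is limited). The gripper opens to 92 mm and grips with 3 to 60 N. Pads are 20 mm wide; open, the fingers measure 128 mm over their backs; the gripper's body (75 mm by 189 mm) begins 69 mm behind the grasp point.
Start: joints at [1.24, 0.468, -0.012, 1.603, 0.006, 1.071, -0.056], TCP at [184.455, -623.287, 175.892] pointing down, gripper open.
Joint ranges: [-2.53, 2.53], [-0.31, 2.02], [-1.57, 1.55], [0.28, 2.44], [-1.29, 4.43], [0.15, 1.84], [-2.92, 2.92]. Speed limits (rad/s): [2.57, 2.57, 3.14, 3.14, 3.14, 3.14, 3.14].

### API

Orientations are given as a rotation vector (axis times angle).
In Python, from cell import robot, grip, kin, viewer gives the robot as it stands. Calls block until the motion is done:
- robot.movep(position, orientation): joint-space move of the TCP to a pose.
- robot.servo_line(position, feed=150, rotation=None): straight line of the TCP; rotation=None keeps the orientation; feed is the mean speed in mm/s.
- robot.goto_joints(angles): joint-space move.
- grip(opening, newtons=None): opening from 0.0 (shut) to 1.0 (fully open); newtons is the grip in N (None keeps the last); returns when the fingers have stopped.
- robot.hold(seconds).
- kin.ik(position, orientation): joint angles nearest the present ones, or None.
- robot.observe(): the state.
- viewer.read_camera(name): name is "scene" or "top"; returns the picture (480x640x3 uint8, red, green, blue); there is no depth.
- viewer.camera_info(name): a dict with "camera_matrix" (3x3 intrinsics, pixels), "k1" (the pictures are not rectified: a ray, as slopes to the right and down, at radius r is drawn at 1 + k1 r^2 times it, then the intrinsics apply), "R" (3x3) and "t" (3): a world point X has camera coordinates R X + t. Camera axes: x right, y down, z forward; pixel columns grow to the right and rows downward; lengths in mm; the calibration is good to about 2 mm. A picture is of the moment at which its call begins. camera_info takes no time and is no camera call.
A pose or a line that the arm cannot do raises robot.IKError and nothing moves.
- robot.job_done(): hands the job in; it is judged then, once.
Trained networks look in the newest picture that a camera, given by its name, has taken for a name from the list of things; names that differ only in an ending like _2 or _b are one class to them, and where a whole thing is asked for, a point or a joint stands for the part that bears it (a point fixed in the world has none). Each returns a list of dicts, best first, with "confidence" (0 to 1); they miss things now and then, are a little off and sometimes report something else, mostly with a low value. They report only what shows in the picture. A call takes as long as a camera call. They do not tell look-alikes from the thing itself.
- viewer.silhouettes(name, camera): "mask" (480x640 bool, what is visible of it).
- viewer.pinpoint(name, camera): "at" ([x, y, z] in mm, in the coordinates of the camera as it stood for that picture, good to about 4 mm: a listed point, or the origin of a listed thing).
The state is a dict: "t": time; "joints": joint angles; "joint_velocities": joint speeds; "joint_torque": joint torques, N m; "tcp_pos": TCP position; "tcp_rot": TCP orientation; "contact_force": force on the tool from outside, world axes, zero at the start; "wrist_torque": the same for the moment, N m; "grip_width": opening from 0.0 (shut) to 1.0 (fully open); "grip_force": force on a finger pad.
Only numpy, scipy, OpenCV 4.12 (cv2) and the standard library are available. Lean on these libraries where they do the work, as an engineer would, in place of code of your own. Each camera call takes 0.05 s, during which the arm holds its last target. There are 200 camera calls.

### The job

Put the flat oil tin away in the grey locker: lift the sloping door by its bar handle until the stay clicks in and holds it up, then stand the tin on the locker floor, keeping it upright all the way. Then press down the stay's thumb tab to unlock the door, lower it without slamming and press it fully shut, leaving everything else where it stands.

Things in the scene. Friction and masses are not known exactly. Their poses are not given: they have to be found in the camera images.
- locker: Fixed grey steel locker, 220 mm deep (x), 360 wide (y), 200 high at the back; front sill 71 mm high, then a 45 degree sloping front closed by the door. Origin: centre of its underside; x from front to back, y to its left seen from the robot, z up. Inside: floor at z = 6 mm, walls at x = +-105 and y = +-174 mm. A roof covers x = 0 to 110 mm at z = 195 to 200 mm.
- locker_floor (a point): Point on the locker's inner floor, at (25, 0, 6) mm in the locker's frame, axes as the locker's. With the door shut the free height at locker x below 17 mm is 183 mm + x, measured from the bench: the tin clears the shut door if its centre is at locker x = -20 mm or more.
- door (a joint): Door angle about its top edge, rad: 0 shut, 0.79 level, 2.24 stop. Door 154 mm from hinge to free edge, 360 wide, 12 thick, 0.5 kg. At about 2.17 the stay clicks in; let go, it rests at about 2.15. Lifting takes 2 to 4 N at the handle, some 3 N more at the click. Unlocked, it sinks slowly on its damper to some 0.1 to 0.5 and stays where it is left; push it the rest of the way with 1 to 3 N.
- door_hinge (a point): Centre of the door's hinge line (200 mm above the bench, above the middle of the locker); its y axis is the hinge line, parallel to the locker's y.
- door_handle (a point): Middle of the door's handle: a round steel bar 10 mm thick, 110 mm long, parallel to the hinge, standing 40 mm off the door's outer face, 125 mm from the hinge line measured along the face. It moves with the door on a circle about the hinge line.
- catch (a joint): Angle of the stay's catch lever, rad: 0 sprung up (holds the raised door), 0.14 pressed right down. The raised door comes free at about 0.09. The lever springs back when let go: keep it down until the door has sunk below about 2.0, then clear out of the door's path. Pressing takes 2 to 4 N.
- catch_tab (a point): Middle of the top of the catch lever's thumb tab: a ribbed steel plate 32 x 36 mm, outside the locker's right-hand (-y) cheek near its front, about 120 mm above the bench. The lever's pivot lies 190 mm behind it, so pressing right down moves the tab 26 mm down.
- tin: Flat rectangular oil tin standing in one of the caddy's three bays: 38 mm (its x) by 56 mm (its y) by 130 mm high with its low screw plug, 0.2 to 0.4 kg. Origin: centre of its underside, z up.
- caddy: Fixed sheet-steel caddy on the robot's left: base plate 120 mm (x) by 213 mm (y), 5 mm thick, with four upright partitions 138 mm high and 105 mm deep (x), 3 mm thick, 70 mm apart along y; the bays are open to front and back. Bay centres at y = -70, 0, +70 mm. Origin: centre of its underside.
- spray: Round can 52 mm across, 120 mm high, in another bay of the caddy; to be left alone. Origin: centre of its underside.
- grease: Round jar 60 mm across, 100 mm high, in another bay of the caddy; to be left alone. Origin: centre of its underside.
- jar: Round jar 60 mm across, 105 mm high, standing inside the locker; to be left alone. Origin: centre of its underside.
- carton: Open chain carton 100 x 75 x 50 mm with a chain in it, loose on the bench; to be left alone. Origin: centre of its underside.
- file: Round file with a wooden handle, 200 mm, lying on the bench in front of the locker; to be left alone.
- wheel: Spare grinding wheel 145 mm across, 8 mm thick, lying on the bench; to be left alone. Origin: centre of its underside.
- wrench: Spanner 170 mm long lying on the bench; to be left alone.
Mind the look-alikes: they are no part of the job. What is shaped like the tin but green or pink is not meant.

How it is judged:
By the outcome, as a careful person would: the job done as asked, in the order asked, and still so for the second after the job is handed in, with the robot touching nothing.
It also fails if it takes over 72 s, if anything falls off the work surface, if the arm or the gripper's body presses on something with over 40 N, if the wrist force passes 120 N, or if a joint passes its speed limit or range.

## Working session

There is one attempt and no reset: what is moved stays moved. The work goes in short steps, each a Python script; the robot and the scene stay as the last script left them, time stands still between calls to the robot, and variables do not carry over. Pictures are saved under pics/ and viewed, at most 10 in all, crops included, and the job is handed in when it is done.

```bash
ls; mkdir -p pics
python3 - <<'E'
from cell import robot, grip, kin, viewer
import cv2, numpy as np
for c in ("scene","top"):
    im=viewer.read_camera(c); cv2.imwrite(f"pics/{c}0.png",im[:,:,::-1])
    I=viewer.camera_info(c); print(c,I)
    R=np.array(I["R"]);t=np.array(I["t"])
    for n in ["locker_floor","door_hinge","door_handle","catch_tab","tin","caddy","spray","grease","jar","locker"]:
        for d in viewer.pinpoint(n,c)[:4]:
            print(n,round(d["confidence"],2),np.round(R.T@(np.array(d["at"])-t)))
o=robot.observe();print(o)
E
```

```text
pics
scene {'camera_matrix': array([[615.42544018,   0.        , 316.54950652],
       [  0.        , 615.42544018, 236.75070817],
       [  0.        ,   0.        ,   1.        ]]), 'k1': 0.02804239662039018, 'R': array([[-0.0106282 ,  0.99981385,  0.01610308],
       [ 0.83155891,  0.01778094, -0.55515189],
       [-0.55533487,  0.0074904 , -0.83159309]]), 't': array([ -22.28397844, -374.80488613, 1906.23857135])}
locker_floor 0.94 [717. -80.   3.]
door_hinge 0.82 [694. -79. 200.]
door_hinge 0.17 [579. -91. 132.]
door_handle 0.89 [576. -92. 134.]
door_handle 0.3 [479. 234.   4.]
catch_tab 0.48 [ 590. -294.  122.]
tin 0.8 [476. 303.   3.]
tin 0.68 [475. 233.   3.]
tin 0.66 [300. 411.  -2.]
tin 0.64 [663. 356.  -5.]
caddy 0.84 [466. 300.  -3.]
caddy 0.24 [440. -68.  -5.]
spray 0.88 [450. 374.   4.]
spray 0.46 [469. 301.  -4.]
grease 0.91 [475. 235.  -0.]
jar 0.52 [ 736. -119.    4.]
locker 0.9 [694. -76.  -5.]
top {'camera_matrix': array([[608.09419592,   0.        , 316.36057529],
       [  0.        , 608.09419592, 236.86610102],
       [  0.        ,   0.        ,   1.        ]])
[... 715 characters left out ...]
ray([ 1.24001402,  0.46749143, -0.01159275,  1.60268642,  0.00599145,
        1.07142948, -0.0562858 ]), 'joint_velocities': array([-0.00086319,  0.00016692,  0.0001198 ,  0.00043588,  0.00052913,
        0.00070028, -0.00076262]), 'joint_torque': array([-5.13726900e-04, -5.20427263e+01, -1.25442533e-02, -2.44059277e+01,
       -5.66664885e-02,  1.15554454e-02,  1.02054224e-05]), 'tcp_pos': array([ 184.44392197, -623.2887046 ,  175.90355406]), 'tcp_rot': array([ 3.10911496e+00,  4.50379912e-01, -4.87699590e-05]), 'contact_force': array([ 0.59562492, -0.09317638, -0.50895969]), 'wrist_torque': array([-0.035077  ,  0.01418481,  0.05200006]), 'grip_force': 0.0, 'grip_width': 1.0010728677475398}
```

View pics/scene0.png

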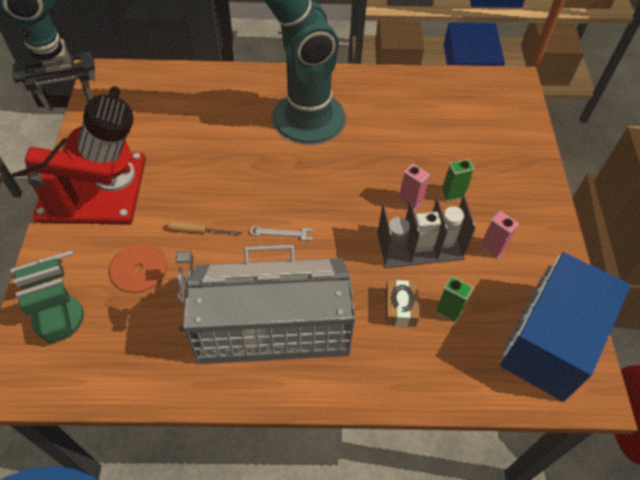

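View pics/top0.png

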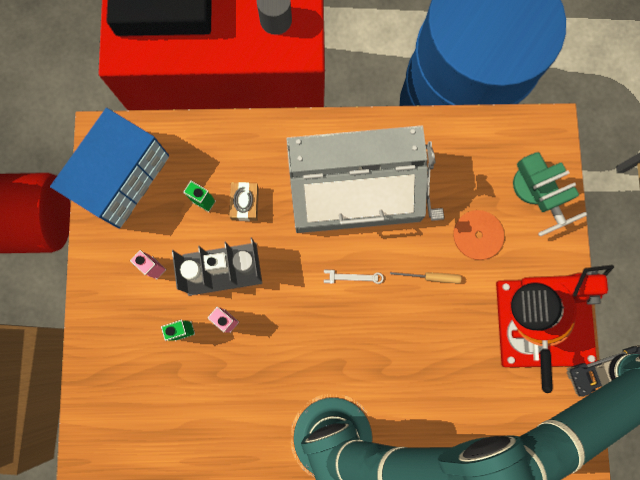

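The scene view looks at the robot from behind the locker. The locker is at (190–355, 260–355), and its tab at about (183, 260). The caddy is at (425, 235), with the white tin in its middle bay; in the top view the tin is at (215, 262). I'll zoom in for the yaws.

```bash
cat > h.py <<'E'
from cell import robot, grip, kin, viewer
import cv2, numpy as np
from scipy.spatial.transform import Rotation as Rn
def world(px,z,cam):
    I=viewer.camera_info(cam);K=I["camera_matrix"];R=np.array(I["R"]);t=np.array(I["t"])
    d=np.array([(px[0]-K[0,2])/K[0,0],(px[1]-K[1,2])/K[1,1]]);s=d.copy()
    for _ in range(10): s=d/(1+I["k1"]*(s@s))
    ray=R.T@np.array([s[0],s[1],1]);o=-R.T@t
    return o+ray*(z-o[2])/ray[2]
def pin(n,c):
    I=viewer.camera_info(c)
    return [(round(d["confidence"],2),np.array(I["R"]).T@(np.array(d["at"])-I["t"])) for d in viewer.pinpoint(n,c)]
E
python3 - <<'E'
import cv2
t=cv2.imread("pics/top0.png")
a=cv2.resize(t[115:243,275:455],None,fx=4.4,fy=4.4,interpolation=cv2.INTER_CUBIC);cv2.imwrite("pics/a.png",a)
b=cv2.resize(t[230:305,165:270],None,fx=7,fy=7,interpolation=cv2.INTER_CUBIC);cv2.imwrite("pics/b.png",b)
E
```

```text
(no output)
```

View pics/a.png

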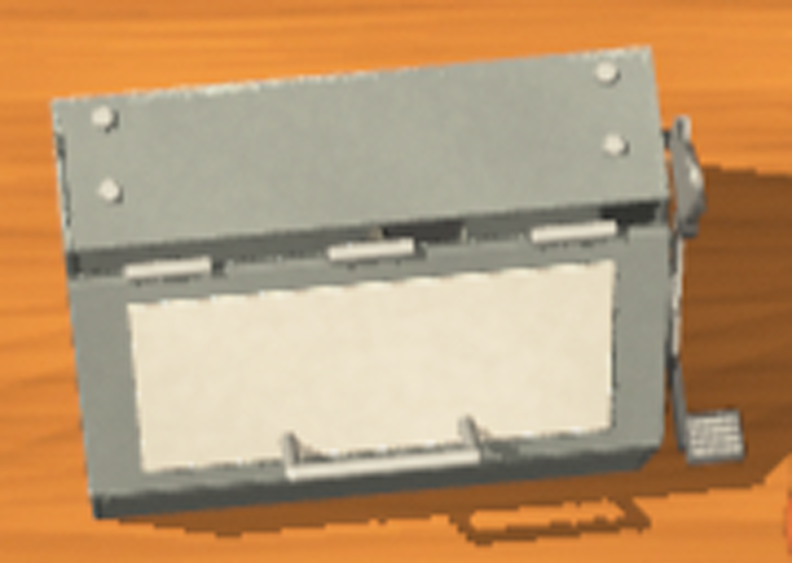

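View pics/b.png

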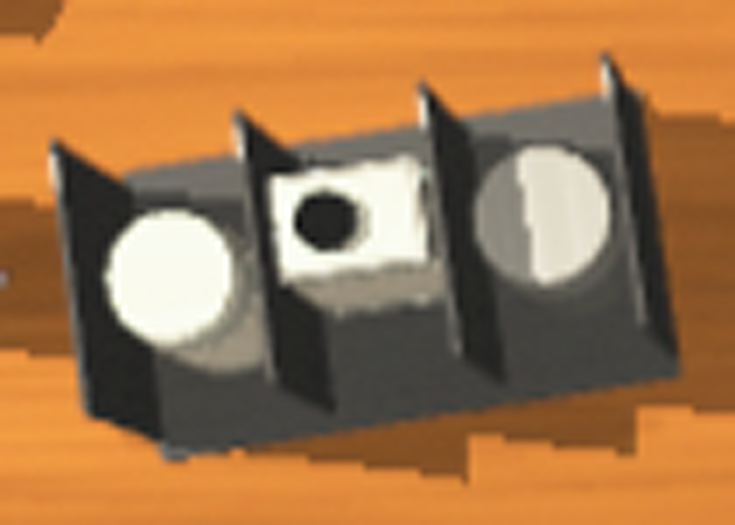

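The locker roof's back corners are at crop (52,100) and (650,47), its handle at (288,470)–(480,455), and its tab around (716,436). In the caddy crop, the partition tops run from (52,145)/(605,57) to (85,412)/(640,322), and the white tin's top is centred near (349,219).

Run:
```python
from h import *
A=lambda p,z:world((p[0]/4.4+275-.4,p[1]/4.4+115-.4),z,"top")
B=lambda p,z:world((p[0]/7+165-.45,p[1]/7+230-.45),z,"top")
def yaw(l,r): d=l-r; return np.arctan2(-d[0],d[1])
bl,br=A((52,100),200),A((650,47),200);fl,fr=A((70,250),200),A((667,200),200)
print("back",bl,br,yaw(bl,br),"front",fl,fr,yaw(fl,fr),np.linalg.norm(bl-br),np.linalg.norm(bl-fl))
hl,hr=A((288,470),140),A((480,455),140);print("handle",(hl+hr)/2,yaw(hl,hr),np.linalg.norm(hl-hr))
print("tab",A((716,436),121))
P=[B(p,138) for p in [(52,145),(238,115),(425,85),(605,57),(85,412),(270,378),(458,352),(640,322)]]
print("caddy",np.mean(P,0),yaw(P[0],P[3]),yaw(P[4],P[7]),np.linalg.norm(P[0]-P[3]),np.linalg.norm(P[0]-P[4]))
T=[B(p,124) for p in [(268,178),(418,155),(425,262),(285,280)]]
print("tin",np.mean(T,0),yaw(T[0],T[1]),yaw(T[3],T[2]),np.linalg.norm(T[0]-T[1]),np.linalg.norm(T[1]-T[2]))
o=robot.observe()
R=Rn.from_rotvec(o["tcp_rot"]).as_matrix();print(R)
# ik checks
yL=.10; c=np.array([690,-80,0]); L=lambda p:c+Rn.from_euler('z',yL).apply(p)
def ori(closing_yaw,lean): # tool z down, y axis at closing_yaw+90deg ; lean about closing axis
    return (Rn.from_euler('z',closing_yaw)*Rn.from_euler('y',lean)*Rn.from_euler('x',np.pi))
for nm,p,yw,ls in [("handle",L([-117,0,140]),yL+np.pi/2,[0]),("top",L([18,0,332]),yL+np.pi/2,[0]),
  ("tin",[473,305,105],.15+np.pi/2,[-.52,.52]),("place",L([-5,45,110]),yL,[-.52,.52]),("ins",L([-50,45,330]),yL,[-.52,.52]),("tab",[590,-291,121],yL+np.pi/2,[-.52,.52,0])]:
  for l in ls:
   for h in (0,np.pi):
    r=Rn.from_euler('z',yw)*Rn.from_euler('y',l)*Rn.from_euler('x',np.pi)*Rn.from_euler('z',h)
    q=kin.ik(np.array(p,float)+r.as_matrix()[:,2]*19,r.as_rotvec());print(nm,l,round(h,1),np.round(r.as_matrix()[:,2],2),None if q is None else np.round(q,2))
```

```text
back [784.06413411 108.91315946 200.        ] [ 810.84355172 -248.11461294  200.        ] 0.07486635032906237 front [691.73045992  99.15006122 200.        ] [ 716.09519492 -253.72319131  200.        ] 0.06893729124263219 358.0306795096978 92.84840051034082
handle [572.88673218 -86.61564261 140.        ] 0.061903870833006275 116.35773351396864
tab [ 589.60654955 -291.71353279  121.        ]
caddy [464.81625986 304.98431808 138.        ] 0.14290950352335668 0.14441927872630872 210.56090437373675 101.91725019014144
tin [471.90415011 306.53634497 124.        ] 0.13677913996073607 0.11164249421198147 57.42511575660384 41.05031609169478
[[ 9.58894910e-01  2.83761434e-01 -2.69284179e-05]
 [ 2.83761433e-01 -9.58894910e-01 -3.06771475e-05]
 [-3.45265142e-05  2.17749142e-05 -9.99999999e-01]]
handle 0 0 [ 0.  0. -1.] [ 0.58  0.5  -0.63  1.79  0.35  0.96 -0.09]
handle 0 3.1 [ 0.  0. -1.] [-0.78  0.83  1.35  1.88 -0.88  1.2  -2.17]
top 0 0 [ 0.  0. -1.] [ 0.45  0.58 -0.64  1.22  0.34  1.45 -0.06]
top 0 3.1 [ 0.  0. -1.] [-0.62  0.8   1.34  1.31 -0.78  1.59 -2.44]
tin -0.52 0 [-0.07  0.49 -0.87] [
[... 554 characters left out ...]
8 -0.77  1.01  0.57  1.78  1.33]
ins -0.52 0 [ 0.49  0.05 -0.87] [ 0.73  0.13 -0.72  1.89  0.03  0.64 -1.46]
ins -0.52 3.1 [ 0.49  0.05 -0.87] [ 0.53  0.1  -0.51  1.9  -0.03  0.64  1.73]
ins 0.52 0 [-0.49 -0.05 -0.87] None
ins 0.52 3.1 [-0.49 -0.05 -0.87] None
tab -0.52 0 [-0.05  0.49 -0.87] [ 0.9   0.84 -0.5   1.33 -0.06  1.34  0.62]
tab -0.52 3.1 [-0.05  0.49 -0.87] [ 0.51  0.78  0.16  1.37 -0.5   1.41 -2.21]
tab 0.52 0 [ 0.05 -0.49 -0.87] [ 0.35  0.53 -0.26  1.84  0.88  0.88 -0.39]
tab 0.52 3.1 [ 0.05 -0.49 -0.87] [-0.71  0.98  1.33  1.91 -0.73  0.74 -2.2 ]
tab 0 0 [ 0.  0. -1.] [ 0.71  0.6  -0.43  1.62  0.29  0.98  0.29]
tab 0 3.1 [ 0.  0. -1.] [ 0.28  0.56  0.18  1.65 -0.12  0.94 -2.54]
```

```bash
cat >> h.py <<'E'
yL=.07; c=np.array([689,-78,0.]); RL=Rn.from_euler('z',yL)
L=lambda p:c+RL.apply(p)
def ori(yaw,lean): return Rn.from_euler('z',yaw)*Rn.from_euler('y',lean)*Rn.from_euler('x',np.pi)
def tcp(g,r,off=19): return np.array(g,float)+r.as_matrix()[:,2]*off
def mv(g,r,off=19): robot.movep(tcp(g,r,off),r.as_rotvec())
def ln(g,r,feed=150,off=19): robot.servo_line(tcp(g,r,off),feed=feed,rotation=r.as_rotvec())
def hp(q,dr=0): # handle position for door angle q
    a=q-np.pi/4+np.arctan2(40,125); r=np.hypot(125,40)+dr
    return L([-r*np.cos(a),0,200+r*np.sin(a)])
def st(m=""):
    o=robot.observe(); print(m,"t%.1f"%o["t"],np.round(o["tcp_pos"]),"F",np.round(o["contact_force"],1),"w%.3f g%.1f"%(o["grip_width"],o["grip_force"]),"q67",np.round(o["joints"][5:],2)); return o
RH=ori(yL+np.pi/2,0)
E
python3 - <<'E'
from h import *
o=robot.observe(); robot.servo_line(o["tcp_pos"]+[0,0,200],feed=300)
mv(hp(0)+[0,0,110],RH); st()
grip(.6); ln(hp(0),RH,200); st("at bar")
grip(0,20); st("gripped")
q=0
while q<0.75:
    q+=.25; ln(hp(q),RH,120); o=st(f"{q:.2f}")
    if np.linalg.norm(o["contact_force"])>25: break
cv2.imwrite("pics/s1.png",np.hstack([viewer.read_camera("scene")[180:420,120:480],viewer.read_camera("top")[100:340,240:500]])[:,:,::-1])
E
```

```text
t4.3 [573. -88. 231.] F [ 0.1 -0.3  0.8] w1.003 g0.0 q67 [ 1.16 -0.04]
at bar t5.7 [573. -86. 122.] F [-0.2 -0.1  0.4] w0.598 g0.0 q67 [ 0.95 -0.11]
gripped t6.6 [573. -86. 121.] F [-0.2  0.5 -1.4] w0.006 g0.0 q67 [ 0.95 -0.11]
0.25 t7.0 [562. -87. 152.] F [ 0.1 -0.8 -0.2] w0.001 g0.0 q67 [ 1.   -0.08]
0.50 t7.5 [558. -87. 184.] F [-0.4  0.   0.5] w-0.001 g0.0 q67 [ 1.05 -0.06]
0.75 t7.9 [563. -87. 216.] F [ 0.1 -0.1 -0.6] w0.010 g0.0 q67 [ 1.12 -0.04]
```

View pics/s1.png

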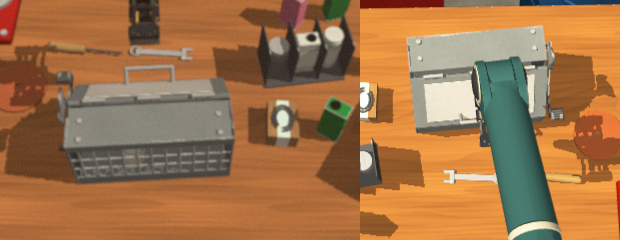

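The fingers shut to zero width, so they missed the bar, and the door hasn't moved. I'll triangulate the bar from both views.

Run:
```python
from h import *
for z in (115,120,125,130,135,140): print(z,world((361.9,219.7),z,"top").round(1),world((269.5,247),z,"scene").round(1))
s=cv2.imread("pics/scene0.png")[225:290,170:360]
s1=viewer.read_camera("scene")[180:290,170:360,::-1]
cv2.imwrite("pics/c.png",cv2.resize(np.vstack([s,s1]),None,fx=3.4,fy=3.4,interpolation=cv2.INTER_CUBIC))
for n in ("door_handle","door_hinge"): print(n,pin(n,"scene")[:2])
```

```text
115 [577.8 -88.6 115. ] [559.4 -88.2 115. ]
120 [576.9 -88.2 120. ] [562.6 -87.8 120. ]
125 [575.9 -87.8 125. ] [565.8 -87.4 125. ]
130 [574.9 -87.4 130. ] [569. -87. 130.]
135 [573.9 -87.1 135. ] [572.3 -86.6 135. ]
140 [572.9 -86.7 140. ] [575.5 -86.2 140. ]
door_handle [(0.75, array([576.97834784, -88.8702041 , 134.74943765])), (0.39, array([692.78701328, -83.11165903, 201.40528636]))]
door_hinge [(0.7, array([694.6356567 , -79.82745921, 197.43457495]))]
```

View pics/c.png

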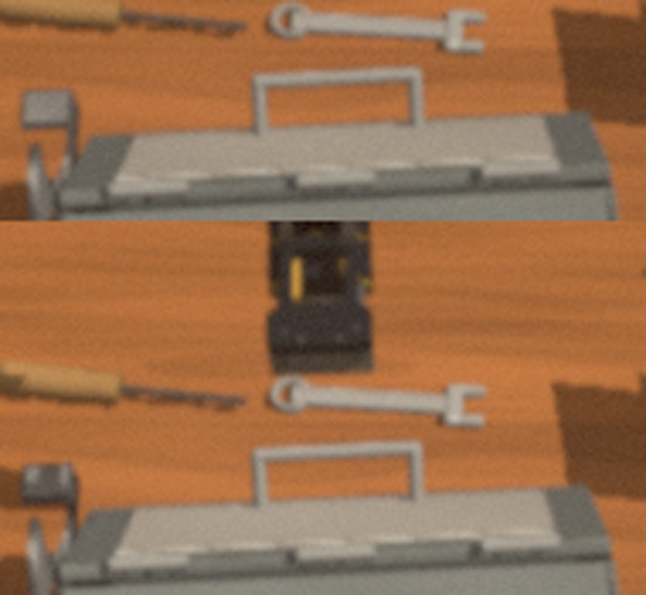

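Run:
```python
from h import *
for c_ in("scene","top"):
    I=viewer.camera_info(c_)
    for P in ([563,-87,216],[573,-86,122],[573.5,-86.8,136.5],[564,-87,216-19],[557.,-87,320]):
        x=np.array(I["R"])@np.array(P)+I["t"]; s=x[:2]/x[2]; s=s*(1+I["k1"]*s@s); K=I["camera_matrix"]
        print(c_,P,(K[0,0]*s[0]+K[0,2]).round(1),(K[1,1]*s[1]+K[1,2]).round(1))
o=st();print(o["joints"].round(3),o["tcp_rot"])
print(pin("door_handle","scene")[:1])
```

```text
scene [563, -87, 216] 267.9 224.5
scene [573, -86, 122] 270.0 250.2
scene [573.5, -86.8, 136.5] 269.4 247.1
scene [564, -87, 197] 268.3 229.5
scene [557.0, -87, 320] 265.6 194.7
top [563, -87, 216] 364.3 217.7
top [573, -86, 122] 361.2 221.0
top [573.5, -86.8, 136.5] 361.9 219.7
top [564, -87, 197] 363.8 218.8
top [557.0, -87, 320] 367.8 211.5
 t8.1 [562. -87. 216.] F [ 0.5  0.1 -0. ] w0.003 g0.0 q67 [ 1.12 -0.04]
[ 0.591  0.37  -0.628  1.729  0.238  1.121 -0.039] [-2.14155752e+00 -2.29686181e+00  1.20117452e-03]
[(0.75, array([576.97834784, -88.8702041 , 134.74943765]))]
```

Both views agree on the bar's position, but the grasp closed on nothing. I'll check by touch: lower the shut fingers onto the bar and see where contact starts.

Run:
```python
from h import *
b=np.array([573.5,-86.8,0])
ln(b+[0,0,158],RH,200,0); F0=robot.observe()["contact_force"]
z=158
while z>118:
    z-=4; ln(b+[0,0,z],RH,60,0); o=robot.observe(); F=o["contact_force"]-F0
    if np.linalg.norm(F)>3: break
print(z); st()
```

```text
118
 t11.1 [573. -87. 118.] F [-0.8 -0.1 -0. ] w0.003 g0.0 q67 [ 0.95 -0.11]
```

Run:
```python
from h import *
a=viewer.read_camera("scene")[190:290,170:360]; b=viewer.read_camera("top")[130:240,300:490]
cv2.imwrite("pics/d.png",cv2.resize(np.vstack([a,b]),None,fx=2.85,fy=2.85,interpolation=cv2.INTER_CUBIC)[:,:,::-1])
```

```text
(no output)
```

View pics/d.png

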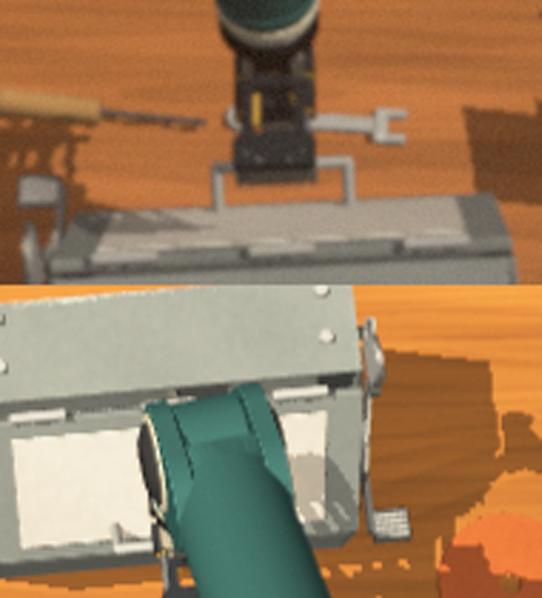

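Run:
```python
from h import *
def proj(P,c_):
    I=viewer.camera_info(c_);x=np.array(I["R"])@np.array(P)+I["t"]; s=x[:2]/x[2]; s=s*(1+I["k1"]*s@s); K=I["camera_matrix"]
    return (K[0,0]*s[0]+K[0,2]).round(1),(K[1,1]*s[1]+K[1,2]).round(1)
T=np.array([184.4,-623.3,175.9]);y=np.array([.284,-.959,0])
for d in(0,-55,55): print(d,proj(T+y*d,"scene"),proj(T+y*d+[0,0,88],"scene"))
s=cv2.imread("pics/scene0.png")[30:130,0:150]
o=robot.observe()
print(proj(o["tcp_pos"],"scene"))
# shadows / handle pinpoint top now
print(pin("door_handle","top")[:2],pin("door_hinge","top")[:1])
g=cv2.resize(s,None,fx=5,fy=5,interpolation=cv2.INTER_CUBIC);cv2.imwrite("pics/e.png",g)
```

```text
0 (np.float64(75.3), np.float64(113.1)) (np.float64(64.4), np.float64(88.2))
-55 (np.float64(96.4), np.float64(109.4)) (np.float64(86.6), np.float64(84.4))
55 (np.float64(53.8), np.float64(116.9)) (np.float64(41.9), np.float64(91.9))
(np.float64(269.7), np.float64(251.2))
[(0.6, array([713.22987166, -78.86856356,   3.65517251])), (0.56, array([568.81154379, -87.26077973, 137.9453333 ]))] [(0.88, array([684.79425807, -81.71824553, 200.57839408]))]
```

View pics/e.png

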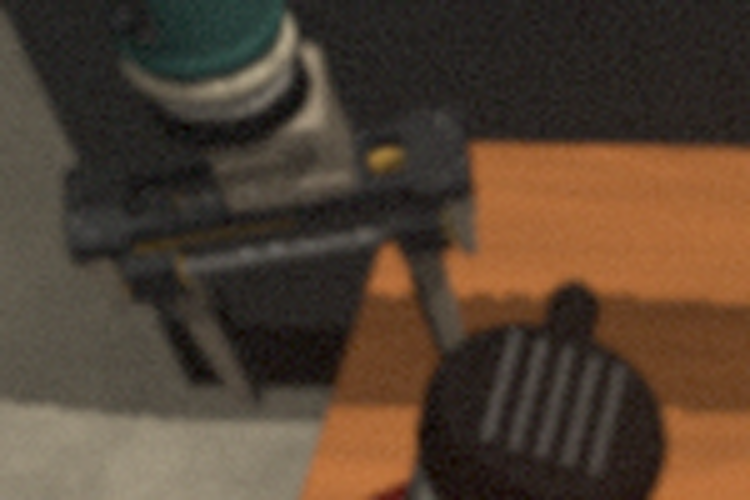

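In the start picture the fingertips sit about 25 mm higher than the reported TCP. That would also explain the miss, so I'll probe further down.

Run:
```python
from h import *
b=np.array([573.5,-86.8,0]); F0=robot.observe()["contact_force"]; z=118
while z>92:
    z-=2; ln(b+[0,0,z],RH,60,0); o=robot.observe(); F=o["contact_force"]-F0
    if np.linalg.norm(F)>3: break
print(z,F); st()
```

```text
106 [-1.22108795  0.83277356  4.29342093]
 t12.8 [574. -87. 107.] F [-0.7  0.9  3.8] w0.004 g1.8 q67 [ 0.92 -0.12]
```

Run:
```python
from h import *
b=np.array([573.5,-86.8,0])
ln(b+[0,0,120],RH,150,0); grip(.4); ln(b+[0,0,90],RH,100,0); st("down"); grip(0,20); o=st("grip")
if o["grip_width"]>.06:
    ln(b+[-4,0,98],RH,60,0); st("lift"); print(pin("door_handle","scene")[:1])
```

```text
down t14.2 [573. -87.  90.] F [ 0.4 -0.5  0.2] w0.400 g0.0 q67 [ 0.89 -0.13]
grip t14.7 [574. -87.  90.] F [ 0.2 -0.4  2.4] w0.098 g20.0 q67 [ 0.89 -0.13]
lift t15.0 [570. -87.  99.] F [ 2.1 -0.8  1.4] w0.102 g20.0 q67 [ 0.9  -0.13]
[(0.94, array([575.28443215, -88.84445673, 132.03282456]))]
```

The bar is gripped (width 0.10). The real fingertips are about 34 mm short of the reported TCP. Next, the arc.

Run:
```python
from h import *
q=.05
while q<2.1:
    q+=.2; ln(hp(q),RH,150,50); o=st(f"{q:.2f}")
    if np.linalg.norm(o["contact_force"])>25 or o["grip_width"]<.05: break
print([ (k,p.round()) for k,p in pin("door_handle","scene")[:2]], hp(q).round())
```

```text
0.25 t15.4 [563. -88. 121.] F [ 6.1 -1.6  0.4] w0.095 g20.0 q67 [ 0.94 -0.11]
0.45 t15.7 [560. -88. 147.] F [ 8.3 -2.7 -0.9] w0.098 g20.0 q67 [ 0.98 -0.08]
0.65 t16.0 [562. -88. 172.] F [ 9.  -2.9 -2.8] w0.103 g20.0 q67 [ 1.03 -0.07]
0.85 t16.4 [570. -87. 197.] F [11.8 -3.1 -6.6] w0.099 g20.0 q67 [ 1.08 -0.06]
1.05 t16.7 [581. -86. 219.] F [11.2 -2.6 -9.6] w0.097 g20.0 q67 [ 1.14 -0.05]
1.25 t17.0 [595. -85. 239.] F [ 6.  -3.  -7.6] w0.101 g20.0 q67 [ 1.19 -0.05]
1.45 t17.3 [615. -84. 256.] F [ 2.2 -2.5 -7.6] w0.099 g20.0 q67 [ 1.24 -0.06]
1.65 t17.7 [638. -82. 270.] F [ 0.3 -1.1 -4.1] w0.103 g20.0 q67 [ 1.29 -0.06]
1.85 t18.0 [663. -80. 279.] F [-1.8 -2.9  3. ] w0.101 g20.0 q67 [ 1.33 -0.07]
2.05 t18.3 [691. -78. 283.] F [ 2.4 -1.7  4.9] w0.101 g20.0 q67 [ 1.36 -0.08]
2.25 t18.6 [716. -76. 280.] F [ 0.4 -1.   4.8] w0.098 g20.0 q67 [ 1.38 -0.08]
[(0.94, array([575., -89., 132.]))] [715. -76. 329.]
```

```bash
sed -i 's/    I=viewer.camera_info(c)\n    return/&/; s/^def pin(n,c):/def pin(n,c):\n    viewer.read_camera(c)/' h.py
python3 - <<'E'
from h import *
print([ (k,p.round()) for k,p in pin("door_handle","scene")[:2]])
q=2.25
while q<2.4:
    q+=.05; ln(hp(q),RH,100,50); o=st(f"{q:.2f}")
    if o["contact_force"][0]<-10: break
print([ (k,p.round()) for k,p in pin("door_handle","scene")[:2]])
grip(.3); st("open"); print([ (k,p.round()) for k,p in pin("door_handle","scene")[:2]])
E
```

```text
[]
2.30 t19.0 [715. -76. 279.] F [-22.4  -2.   19.1] w0.099 g20.0 q67 [ 1.4  -0.08]
[(0.89, array([718., -79., 321.]))]
open t19.6 [722. -75. 276.] F [ 0.2 -0.1 -0.4] w0.297 g0.0 q67 [ 1.39 -0.08]
[]
```

```bash
cat >> h.py <<'E'
GO=53  # grasp point -> reported TCP along the tool
LEAN=-.45; tin=np.array([472.5,305.5,105.]); RT=ori(.14+np.pi/2,LEAN); RP=ori(yL,LEAN)
def tile(name,crops,f):
    ims=[cv2.resize(viewer.read_camera(c_)[r0:r1,c0:c1],None,fx=f,fy=f,interpolation=cv2.INTER_CUBIC) for c_,r0,r1,c0,c1 in crops]
    cv2.imwrite(name,np.hstack(ims)[:,:,::-1])
E
python3 - <<'E'
from h import *
o=robot.observe(); robot.servo_line(o["tcp_pos"]+[0,0,110],feed=250)
grip(1.0)
mv(tin+[0,0,150],RT,GO); st()
print([ (k,p.round()) for k,p in pin("door_handle","scene")[:2]],hp(2.15).round())
ln(tin+[0,0,60],RT,200,GO); st()
tile("pics/f.png",[("scene",150,290,360,500),("top",210,350,150,290)],2.8)
E
```

```text
t23.1 [471. 328. 208.] F [-0.   0.3 -0.1] w0.999 g0.0 q67 [ 0.84 -0.28]
[(0.94, array([707., -82., 324.]))] [703. -77. 331.]
 t23.8 [470. 329. 118.] F [-0.   0.1  0. ] w1.000 g0.0 q67 [ 0.66 -0.28]
```

View pics/f.png

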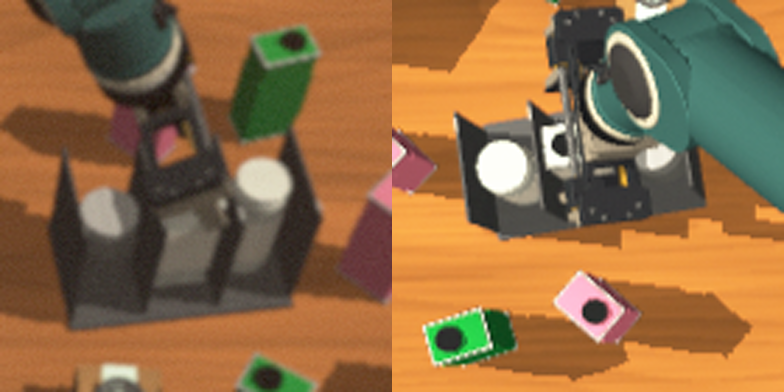

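Run:
```python
from h import *
def proj(P,c_):
    I=viewer.camera_info(c_);x=np.array(I["R"])@np.array(P)+I["t"]; s=x[:2]/x[2]; s=s*(1+I["k1"]*s@s); K=I["camera_matrix"]
    return np.array([K[0,0]*s[0]+K[0,2],K[1,1]*s[1]+K[1,2]])
m=RT.as_matrix();print(m.round(2))
T=robot.observe()["tcp_pos"]
for nm,off in(("tool",-34*m[:,2]),("worldz",np.array([0,0,34.]))):
  for d in (46,64):
   for w in(-10,10): print(nm,d,w,((proj(T+off+abs(d)*m[:,1]*np.sign(m[0,1])+w*m[:,0],"scene")-[360,150])*2.8).round())
```

```text
[[-0.13  0.99 -0.06]
 [ 0.89  0.14  0.43]
 [ 0.43  0.   -0.9 ]]
tool 46 -10 [208. 222.]
tool 46 10 [230. 214.]
tool 64 -10 [213. 239.]
tool 64 10 [235. 232.]
worldz 46 -10 [225. 218.]
worldz 46 10 [247. 211.]
worldz 64 -10 [230. 235.]
worldz 64 10 [252. 228.]
```

The rear fingertip shows at crop (212–235, 222), which fits an offset along the tool axis. The door is also up: its handle was found at (707, -82, 324), where resting open should put it. Now I'll pick the tin.

Run:
```python
from h import *
for dz in (40,20,0):
    ln(tin+[0,0,dz],RT,120,GO); o=st(dz)
    if np.linalg.norm(o["contact_force"])>6: raise SystemExit("contact")
grip(.2,25); o=st("grip")
if o["grip_width"]>.3:
    ln(tin+[0,0,10],RT,60,GO); st("lift10"); ln(tin+[0,0,160],RT,150,GO); st("up")
```

```text
40 t24.2 [469. 328.  98.] F [-0.5 -0.2 -0.5] w0.997 g0.0 q67 [ 0.62 -0.28]
20 t24.5 [469. 328.  77.] F [ 0.2 -0.3 -0.2] w1.004 g0.0 q67 [ 0.58 -0.28]
0 t24.9 [469. 328.  57.] F [ 0.1 -0.3 -0.2] w1.003 g0.0 q67 [ 0.54 -0.28]
grip t25.7 [469. 328.  57.] F [ 0.5 -1.3  0.7] w0.409 g25.0 q67 [ 0.54 -0.28]
lift10 t26.0 [470. 328.  68.] F [-0.4 -0.5 -2.5] w0.411 g25.0 q67 [ 0.56 -0.28]
up t27.2 [469. 328. 216.] F [-0.3 -0.7 -1.5] w0.412 g25.0 q67 [ 0.86 -0.28]
```

Run:
```python
from h import *
ln(L([-75,45,265]),RP,180,GO); st("pre")
seq=[([-66,45,150],100),([-8,45,128],60),([-8,45,110],50)]
for p,_ in seq: q=kin.ik(tcp(L(p),RP,GO),RP.as_rotvec()); print(p,None if q is None else q.round(2))
```

```text
pre t29.6 [634. -37. 217.] F [ 0.2 -0.2 -2.6] w0.412 g25.0 q67 [ 0.52 -1.54]
[-66, 45, 150] [ 0.27  0.37 -0.28  2.07  0.22  0.27 -1.68]
[-8, 45, 128] [ 0.23  0.49 -0.26  1.95  0.3   0.28 -1.74]
[-8, 45, 110] [ 0.21  0.51 -0.24  1.96  0.32  0.24 -1.76]
```

Run:
```python
from h import *
for p,f in [([-66,45,150],120),([-8,45,128],70),([-8,45,112],60)]:
    ln(L(p),RP,f,GO); o=st(p); f0=o["contact_force"]
    if np.linalg.norm(f0-[0,0,-2.5])>8: raise SystemExit("contact")
z=112
while z>100:
    z-=1.5; ln(L([-8,45,z]),RP,40,GO); F=robot.observe()["contact_force"]-f0
    if F[2]>3: break
print(z,F)
```

```text
[-66, 45, 150] t30.7 [644. -36. 103.] F [-0.3  0.4 -1.8] w0.409 g25.0 q67 [ 0.27 -1.66]
[-8, 45, 128] t31.7 [701. -32.  80.] F [ 0.5  0.1 -2.1] w0.412 g25.0 q67 [ 0.27 -1.69]
[-8, 45, 112] t32.1 [700. -32.  64.] F [ 0.5  0.3 -1.7] w0.412 g25.0 q67 [ 0.24 -1.7 ]
104.5 [-4.39083637 -0.50055046  7.34939674]
```

Run:
```python
from h import *
ln(L([-8,45,105.5]),RP,40,GO); grip(.58); st("rel")
d=-RP.as_matrix()[:,2]
g=L([-8,45,105.5])
ln(g+d*60,RP,150,GO); ln(g+d*190,RP,250,GO); st("out")
print([(k,p.round()) for k,p in pin("catch_tab","scene")[:2]]); print([(k,p.round()) for k,p in pin("tin","top")[:5]],L([-8,45,6]).round(),[(k,p.round()) for k,p in pin("catch_tab","top")[:2]])
print([(k,p.round()) for k,p in pin("door_handle","scene")[:1]])
# plan tab press: shut fingers, lean towards -y
grip(0)
for l in (0,.35,-.35,-.5):
    r=ori(yL+np.pi/2,l)
    for p in ([590,-295,180],[590,-295,92]):
        q=kin.ik(tcp(p,r,34),r.as_rotvec()); print(l,r.as_matrix()[:,2].round(2),None if q is None else q.round(2))
```

```text
rel t34.0 [701. -32.  58.] F [-0.5  0.5 -0.5] w0.581 g0.0 q67 [ 0.23 -1.71]
out t35.3 [618. -38. 227.] F [-0.3 -0.6 -0. ] w0.581 g0.0 q67 [ 0.54 -1.51]
[(0.48, array([ 590., -294.,  122.]))]
[(0.98, array([476., 492.,  -5.])), (0.94, array([318., 296.,   5.])), (0.83, array([288., 415.,   6.])), (0.74, array([664., 361.,  -4.])), (0.69, array([675., -33.,   3.]))] [678. -34.   6.] [(0.57, array([ 587., -286.,  120.]))]
[(0.84, array([707., -80., 326.]))]
0 [ 0.  0. -1.] [ 0.75  0.57 -0.49  1.58  0.29  1.07  0.26]
0 [ 0.  0. -1.] [ 0.73  0.67 -0.45  1.64  0.35  0.92  0.22]
0.35 [ 0.02 -0.34 -0.94] [ 0.57  0.5  -0.43  1.73  0.67  0.97 -0.13]
0.35 [ 0.02 -0.34 -0.94] [ 0.51  0.6  -0.35  1.79  0.75  0.83 -0.24]
-0.35 [-0.02  0.34 -0.94] [ 0.91  0.72 -0.57  1.41  0.06  1.27  0.47]
-0.35 [-0.02  0.34 -0.94] [ 0.9   0.82 -0.56  1.46  0.11  1.14  0.48]
-0.5 [-0.03  0.48 -0.88] [ 0.95  0.8  -0.6   1.33 -0.01  1.37  0.53]
-0.5 [-0.03  0.48 -0.88] [ 0.95  0.9  -0.59  1.38  0.04  1.25  0.54]
```

Run:
```python
from h import *
R=ori(yL+np.pi/2,-.35); tab=np.array([589.5,-294,0])
o=robot.observe(); robot.servo_line(o["tcp_pos"]+[-110,0,60],feed=300)
mv(tab+[-40,-10,230],R,34); mv(tab+[0,0,140],R,34); F0=st("above")["contact_force"]
z=140; zc=None
while z>88:
    z-=3 if zc is None else 4
    ln(tab+[0,0,z],R,60,34); F=robot.observe()["contact_force"]-F0
    if zc is None and F[2]>1: zc=z
    if zc is not None: print(z,F.round(1))
    if F[2]>12 or (zc and z<zc-27): break
    if zc is None and z<108: break
st("pressed")
```

```text
above t39.4 [ 589. -282.  108.] F [-0.1 -0.7  1.1] w0.004 g0.0 q67 [1.23 0.79]
119 [ 1.5 -0.6  1.3]
115 [0.6 0.7 1.4]
111 [1.7 1.1 1.4]
107 [1.2 1.2 2. ]
103 [0.1 1.5 2.2]
99 [1.8 1.3 2.1]
95 [0.9 1.5 3.7]
91 [-2.5  1.6 17.5]
pressed t42.9 [ 589. -282.   62.] F [-2.6  0.9 18.7] w0.007 g9.3 q67 [1.16 0.81]
```

Contact came at z = 119 mm and the lever bottomed out at about 92. I'll hold it down and watch the door.

Run:
```python
from h import *
R=ori(yL+np.pi/2,-.35); tab=np.array([589.5,-294,0])
ln(tab+[0,0,93],R,40,34)
for i in range(12):
    robot.hold(.3); d=pin("door_handle","scene")[:1]; print("%.1f"%robot.observe()["t"],[(k,p.round()) for k,p in d])
    if d and d[0][0]>.5 and d[0][1][0]<672: break
```

```text
43.5 [(0.57, array([665., -82., 320.]))]
```

Run:
```python
from h import *
R=ori(yL+np.pi/2,-.35); tab=np.array([589.5,-294,0])
ln(tab+[0,-25,140],R,200,34); ln(tab+[-130,-30,230],R,250,34); grip(.4)
mv([430,-97,300],RH,GO); st()
last=None
for i in range(12):
    d=pin("door_handle","scene")[:1]; print("%.1f"%robot.observe()["t"],[(k,p.round()) for k,p in d])
    x=d[0][1] if d and d[0][0]>.4 else None
    if x is not None and last is not None and np.linalg.norm(x-last)<2: break
    last=x; robot.hold(.6)
```

```text
t46.4 [430. -98. 247.] F [ 1.3 -0.6 -0.4] w0.402 g0.0 q67 [1.11 0.21]
46.5 [(0.56, array([562., -92., 197.]))]
47.2 [(0.68, array([563., -92., 184.]))]
47.9 [(0.71, array([564., -89., 180.]))]
48.6 [(0.61, array([566., -93., 177.]))]
49.3 [(0.67, array([564., -90., 176.]))]
50.0 []
50.7 [(0.95, array([562., -92., 179.]))]
51.4 [(0.7, array([561., -93., 178.]))]
```

Run:
```python
from h import *
grip(0)
mv(hp(.32)+[0,0,60],RH,34); F0=robot.observe()["contact_force"]
ln(hp(.42)+[0,0,12],RH,150,34)
q=.42
while q>-.12:
    q-=.035; ln(hp(q)+[0,0,7],RH,50,34); F=robot.observe()["contact_force"]-F0
    print(round(q,2),F.round(1))
    if F[2]>10: break
robot.hold(.3); st()
o=robot.observe(); robot.servo_line(o["tcp_pos"]+[-5,0,120],feed=200)
robot.servo_line(o["tcp_pos"]+[-120,0,220],feed=300)
print([(k,p.round()) for k,p in pin("door_handle","scene")[:1]]); st()
tile("pics/g.png",[("scene",180,400,150,370),("top",110,330,250,470)],1.8)
```

```text
0.39 [ 0.4 -0.2 -0.4]
0.35 [0.5 0.1 0. ]
0.31 [-0.4 -0.1  0.2]
0.28 [ 0.2 -1.1 -0.8]
0.24 [-0.7  0.1 -1.2]
0.21 [-0.9  0.4 -0.7]
0.17 [-0.9 -0.2 -0.5]
0.14 [-0.  -0.6 -0.9]
0.1 [ 1.  -0.6 -0.6]
0.07 [ 0.7 -0.3 -1. ]
0.03 [-0.3 -0.1 -0.5]
-0.0 [ 0.6 -0.   0.4]
-0.04 [-0.6 -0.2 -1.4]
-0.07 [-6.  -0.4 12.3]
 t56.9 [576. -86. 106.] F [-5.9  1.1 13. ] w0.004 g6.4 q67 [0.88 0.12]
[(0.9, array([577., -92., 136.]))]
 t58.4 [457. -86. 324.] F [ 0.2  0.1 -0.3] w0.007 g0.0 q67 [1.29 0.18]
```

View pics/g.png

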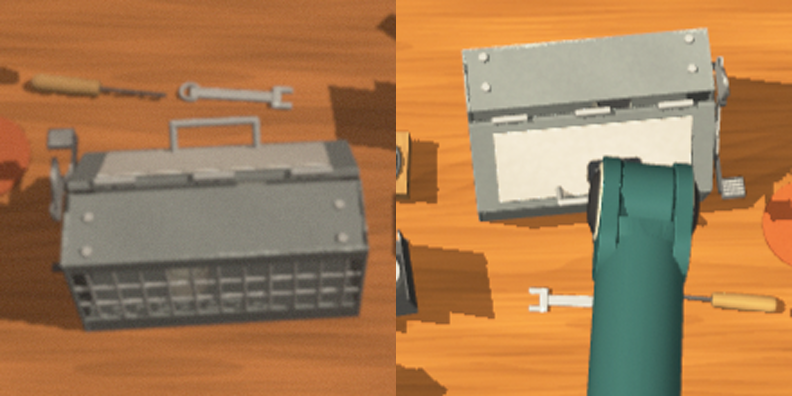

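The door is shut: the handle's left end is at about (245, 248) in the full scene image, its starting position, and the fingers stopped at the same height as on the shut door at the start. Nothing else in the crops appears to have moved, and the gripper is clear.

```bash
python3 -c "
from cell import robot
print(robot.job_done())"
```

```text
the job is handed in; nothing more can be done
None
```

I handed the job in at about 58 s: the tin stands upright on the locker floor about 10 mm in front of the locker's centre, the door is unlocked, lowered and pressed shut, and I moved nothing else; I saw the tin in place before shutting the door but could not make it out afterwards.

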